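Release the eccentric cam lock and push the scan carriage home

TASK

On the scanning fixture, push the upright post of the cam's lever round until the eccentric cam's low point (its thin side) faces the carriage's follower roller, so that the lever points straight ahead along the carriage's travel; only after that, push the carriage forward from behind by its upright plate until it is fully home, and move clear. Only push, with the fingers: do not touch or lift the plaster cast that rides on the carriage, and leave the mug, the jar and the spatula where they are.

Things in the scene. Friction and masses are not known exactly. Their poses are not given: they have to be found in the camera images.
- fixture: Blue-painted steel base plate on the bench, 270 x 215 x 10 mm, immovable. Origin on the bench surface; x is the way the carriage is pushed home (roughly away from the robot), y left, z up. Plate: x -110..160, y -62..153 mm. At its far end the fixed white scan unit, x 84..150, y -45..45, 72 mm high, with two rubber stops. Heights in this list are above the bench.
- carriage (a joint): Travel of the carriage along the fixture's x, m: 0 fully back (its start), 0.060 fully home, the end of its travel. An aluminium tray on rails, 85 x 76 mm, with an upright steel push plate at its rear and, on its left, an arm with the follower roller. It stays where left; pushing takes about 2 N plus 8 N per m/s.
- push_face (a point): Middle of the rear face of the carriage's push plate, the face to push on; it looks along the fixture's -x. The plate is 8 mm thick, 64 mm wide (y), from 15 to 60 mm high; this point is 40 mm high. With the carriage at 0 it lies at fixture x -85, y 0 mm. The space behind it is free above the 10 mm base plate.
- tray_floor (a point): Middle of the carriage's tray floor, 23 mm high, on which the cast stands between 6 mm lips; axes as the fixture's. Moves with the carriage.
- roller (a point): Centre of the follower roller, a dark steel disc 20 mm in diameter, 14 mm high, upright axis, 26 mm high, at the end of the arm on the carriage's left (fixture x -70, y 100 mm with the carriage at 0). It runs straight at the cam's pivot and is stopped by the rim of the cam unless the cam is at its low point.
- cam (a joint): Angle of the eccentric cam about its upright pivot, rad, counter-clockwise from above. 0: low point, the thin side (12 mm from pivot to rim) faces the roller and the lever points along the fixture's +x. Starts at 1.4 to 2.6 (lever to the left or left and back): turn it clockwise. Range -0.5 to 2.8: no stop or click at 0, it stays where left. Takes 0.2 N m, about 3 N at the post.
- cam_pivot (a point): The cam's pivot (small brass bolt head), fixture x 14, y 100 mm; this point is 33 mm high, at the top face of the disc. The cam is a steel disc 64 mm in diameter, 14 mm thick (19 to 33 mm high), whose centre is 20 mm from the pivot in the direction of the lever. Site axes turn with the cam: x points along the lever.
- lever_post (a point): Dark upright round post at the lever's end, 75 mm from the pivot, 14 mm in diameter with an 18 mm black cap; it rises from the 40 mm high top of the lever to 72 mm. This point is on its axis, 55 mm high. The lever is a flat dark bar 14 mm wide, from 33 to 40 mm high. Site x points away from the pivot.
- cast_mid (a point): Loose plaster cast of a jaw in the carriage's tray, base 56 x 54 mm, 29 mm high in all, top about 52 mm above the bench. This point is on its middle line 14 mm above its underside. Not to be touched.
- mug_mid (a point): Bystander: white mug, 72 mm in diameter, 85 mm high; this point is at its centre, 42 mm high. It stands to the right of the fixture.
- jar_mid (a point): Bystander: closed white jar, 52 mm in diameter, 65 mm high; this point is at its centre, 32 mm high. It stands to the right of the fixture.
- spatula: Bystander: narrow plaster spatula with a round wooden handle, 170 mm long, 22 mm wide, lying on the bench to the left of the fixture, along its own x; origin on its underside, midway.
Mind the look-alikes: they are no part of the job. Of the things shaped like the part that bears cast_mid, the white one is meant.

How it is judged:
On the way, in this order (a step that is already met when the one before it is completed fails the run):
1. the cam stands at its low point (within 0.35 rad) while the carriage is still back (under 18 mm of travel) (value of joint cam between -0.35 and 0.35 rad and value of joint carriage below 0.018 m), for 0.2 s.
2. the carriage is home (57 mm of travel or more) with the cam still at its low point (value of joint cam between -0.35 and 0.35 rad and value of joint carriage above 0.057 m), for 0.2 s.
At the end, for the whole second after the job is handed in: The cam is within 0.35 rad of its low point (lever straight ahead), the carriage is within 3 mm of fully home, both at rest, and the cast still sits flat in its tray (all of step 2 and z of cast_mid in the frame of tray_floor between 0.009 and 0.019 m and angle between cast_mid's own z axis and vertical below 0.1 rad and velocity of joint carriage between -0.005 and 0.005 m/s and velocity of joint cam between -0.05 and 0.05 rad/s and horizontal distance between cast_mid and tray_floor below 0.012 m); the robot touches nothing.
It fails at once if the carriage is pushed forward (18 mm or more) while the cam is not within 0.35 rad of its low point (value of joint carriage above 0.018 m and not (value of joint cam between -0.35 and 0.35 rad)).
It fails at once if the robot touches the cast (contact force between any of the fingers, the arm and cast above 0.5 N).
It fails at once if the cast is lifted off its tray (z of cast_mid in the frame of tray_floor above 0.024 m).
It fails at once if the mug, the jar or the spatula is moved by more than 20 mm or lifted (distance of any of mug_mid, jar_mid, spatula from where it was at the start of the episode above 0.02 m).
It also fails if it takes over 58 s, if anything falls off the work surface, if the arm or the gripper's body presses on something with over 40 N, if the wrist force passes 120 N, or if a joint passes its speed limit or range.

ROBOT

A 6-joint arm with a two-finger parallel gripper is mounted at the origin on the work surface. World frame = base frame: x ahead of the robot, y to its left, z up, the work surface at z = 0. Lengths are in m, angles in rad, forces in N, time in s.
With the tool pointing down it reaches from about 0.375 to 0.975 m from the base axis. Payload 3.8 kg.
Tool frame: the origin (TCP) lies at the very end of the fingers, on their centre line; the grasp point (between the pads) lies 19 mm behind it (hold_point_z is the y of the grasp point in the tool frame, in m); y points along the fingers, z is the direction in which the jaws open and shut, and the axes are right-handed (so a half turn about y gives the same grasp; the last joint's range is limited). The gripper opens to 88 mm and grips with 3 to 60 N. Pads are 18 mm wide; open, the fingers measure 123 mm over their backs; the gripper's body (75 mm by 187 mm) begins 45 mm behind the grasp point.
Start: joints at [-1.203, 0.264, 1.604, -0, 1.274, -0.037], TCP at [0.266, -0.62, 0.2] pointing down, gripper open.
Joint ranges: [-2.63, 2.63], [-0.94, 2.18], [0.31, 2.57], [-1.31, 4.45], [0, 2.66], [-2.55, 2.55]. Speed limits (rad/s): [2.57, 2.57, 3.14, 3.14, 3.14, 3.14].

INTERFACE

Orientations are given as a unit quaternion [x, y, z, w].
In Python, from bench import * gives the robot as it stands.
- The arm moves only by the shell command python3 -m handwheel 'ROWS'. ROWS is JSON, a list of rows, each a list of 7 numbers: the opening, from 0 (shut) to 1 (fully open), then the shift along the tool's x, y, z in cm, then the turn, a rotation vector about the tool's x, y, z in rad. A call has 1 to 12 rows; each row is the pose to reach, as a shift and turn from the pose commanded when the call began, along the tool's axes at that moment; what a row does not reach only later rows make up. A row lasts 1/8 s, in which the tool goes at most 62.5 mm and 10.7 degrees, less where a joint would pass 70% of its speed; a pose out of reach is approached as far as the arm can. A call with a gripper value outside its range is refused whole. The fingers move at their own pace and stop on an object; the grip force is fixed at half the most. Time passes only in rows, so rows that repeat a pose let the fingers close. It gives the time, the measured TCP pose, the force and the opening at its end, in the units of the state.
- observe(): the state, without advancing time (a new reading comes with each control period).
- capture(name): name is "scene" or "top" or "wrist"; returns a dict with "img" (480x640x3 uint8, blue, green, red), "intrinsics" (3x3 intrinsics, pixels), "world_from_camera" (4x4, takes a point from camera to world coordinates). Camera axes: x right, y down, z forward; pixel columns grow to the right and rows downward; lengths in m; the calibration is good to about 2 mm. A picture is of the moment at which its call begins. There is no depth.
- job_done(): hands the job in, once; it reports no verdict.
The state is a dict: "t": time; "joint_positions": joint angles; "joint_velocities": joint speeds; "effort": joint torques, N m; "position": TCP position; "tcp_rot": TCP orientation; "force": force on the tool from outside, world axes, zero at the start; "moment": the same for the moment, N m; "opening": finger opening in m.
Only numpy, scipy, OpenCV 4.12 (cv2) and the standard library are available. Lean on these libraries where they do the work, as an engineer would, in place of code of your own. Each camera call takes 0.05 s, during which the arm holds its last target. There are 200 camera calls.

## Working session

There is one attempt and no reset: what is moved stays moved. The work goes in short steps, Python scripts to look and compute and a shell command to move; the robot and the scene stay as the last step left them, time stands still between calls to the robot, and variables do not carry over. Pictures are saved under pics/ and viewed, about 8 in all and at most 12, crops included, and the job is handed in when it is done.

```bash
mkdir -p pics
python3 - <<'E'
from bench import *
import cv2,numpy as np
for n in("scene","top"):
    c=capture(n);cv2.imwrite(f"pics/{n}0.png",c["img"]);print(n,c["intrinsics"],np.round(c["world_from_camera"],4).tolist())
s=observe();print(s["t"],s["position"],s["tcp_rot"],s["force"],s["opening"])
E
```

```text
scene [[610.8322245    0.         315.70462702]
 [  0.         610.8322245  236.30569491]
 [  0.           0.           1.        ]] [[-0.1131, 0.6233, -0.7737, 1.417], [0.9936, 0.068, -0.0904, 0.1456], [-0.0037, -0.779, -0.627, 0.811], [0.0, 0.0, 0.0, 1.0]]
top [[549.6465426    0.         305.58470932]
 [  0.         549.6465426  230.61049398]
 [  0.           0.           1.        ]] [[0.0188, -0.9981, 0.0585, 0.4508], [-0.9997, -0.0177, 0.0188, 0.0331], [-0.0177, -0.0588, -0.9981, 1.134], [0.0, 0.0, 0.0, 1.0]]
0.1 [ 0.26557541 -0.61979371  0.19861504] [-0.14226786  0.69337231 -0.69197108  0.14202368] [-0.23674098 -0.08302267 -0.62220062] 0.08812115869902903
```

View pics/top0.png

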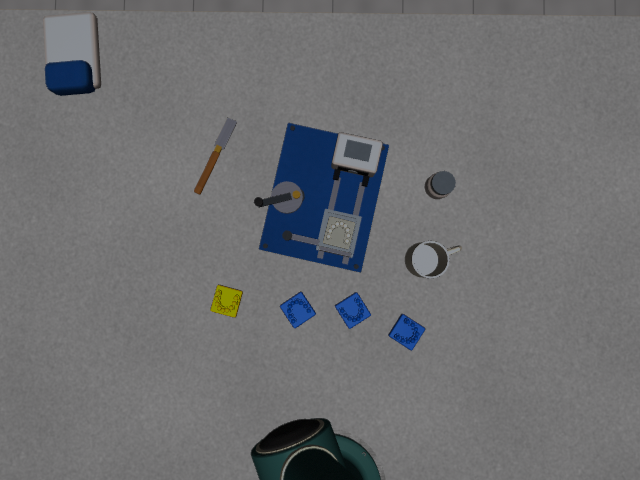

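View pics/scene0.png

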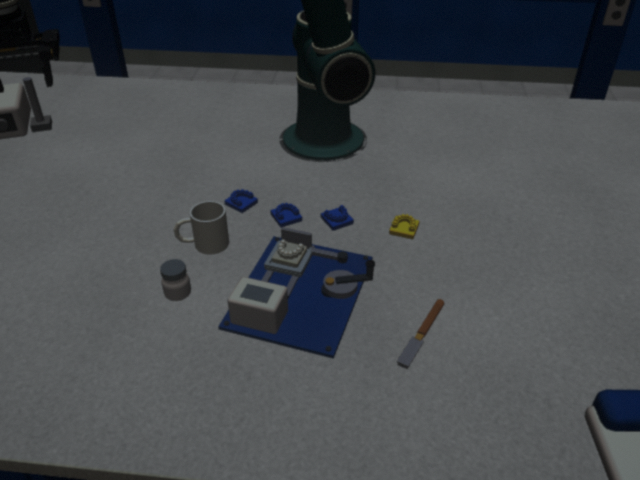

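The top view shows the plate corners at about (289,123), (389,144), (361,271) and (260,248). The post cap is at (259,202), the pivot at (297,195), the roller at (287,236) and the push plate near (335,255). Next I fit the fixture pose.

```bash
cat > h.py <<'E'
import numpy as np,cv2
from bench import *
from scipy.spatial.transform import Rotation as R
def ray(c,u,v,z):
    K=c["intrinsics"];T=c["world_from_camera"]
    d=T[:3,:3]@np.linalg.solve(K,[u,v,1]);o=T[:3,3];return (o+d*(z-o[2])/d[2])
def proj(c,p):
    T=c["world_from_camera"];q=c["intrinsics"]@(T[:3,:3].T@(np.asarray(p)-T[:3,3]));return q[:2]/q[2]
E
python3 - <<'E'
from h import *
c=capture("top")
px=[(289,123),(389,144),(361,271),(260,248)]
W=np.array([ray(c,*p,.01)[:2] for p in px]);F=np.array([(.16,.153),(.16,-.062),(-.11,-.062),(-.11,.153)])
Fc=F-F.mean(0);Wc=W-W.mean(0);H=Fc.T@Wc;th=np.arctan2(H[0,1]-H[1,0],H[0,0]+H[1,1])
Rm=np.array([[np.cos(th),-np.sin(th)],[np.sin(th),np.cos(th)]]);o=W.mean(0)-Rm@F.mean(0)
print("yaw",th,"o",o,"res",np.abs(F@Rm.T+o-W).max())
tf=lambda p:Rm.T@(p-o)
print("post",ray(c,259,202,.072),tf(ray(c,259,202,.072)[:2]),"piv",tf(ray(c,297,195,.04)[:2]),"roll",tf(ray(c,287,236,.033)[:2]))
np.savez("fix.npz",th=th,o=o)
a=tf(ray(c,259,202,.072)[:2])-[.014,.1];print("cam",np.arctan2(a[1],a[0]),np.hypot(*a))
for n,p in dict(pivot=(.014,.1),postgoal=(.089,.1),push=(-.085,0),pushend=(-.025,0)).items():print(n,Rm@p+o)
for n,p,z in(("mug",(430,260),.085),("jar",(440,184),.065),("spA",(198,192),.01),("spB",(232,120),.01),):
    w=ray(c,*p,z);print(n,w,tf(w[:2]))
s=observe();print(R.from_quat(s["tcp_rot"]).as_matrix().round(3))
im=c["img"][100:290,180:400];cv2.imwrite("pics/crop1.png",cv2.resize(im,None,fx=3,fy=3,interpolation=2))
E
```

```text
yaw -0.2027429560108664 o [ 0.55485769 -0.02321799] res 0.0027602135641989767
post [0.5671984  0.14474021 0.072     ] [-0.02173159  0.16700297] piv [0.0113514  0.09977842] roll [-0.07292844  0.10153907]
cam 2.0607150159329497 0.07593513121765401
pivot [0.58870663 0.0719148 ]
postgoal [0.66217048 0.05681304]
push [ 0.47159867 -0.00610266]
pushend [ 0.53036974 -0.01818407]
mug [ 0.46062749 -0.18441326  0.085     ] [-0.05984241 -0.17686755]
jar [ 0.60917303 -0.20716123  0.065     ] [ 0.09024108 -0.16923893]
spA [0.59260839 0.27788759 0.01      ] [-0.02365219  0.30253969]
spB [0.74425848 0.21153918 0.01      ] [0.13825151 0.26808601]
[[-0.919 -0.001  0.394]
 [-0.394  0.002 -0.919]
 [-0.    -1.    -0.002]]
```

View pics/crop1.png

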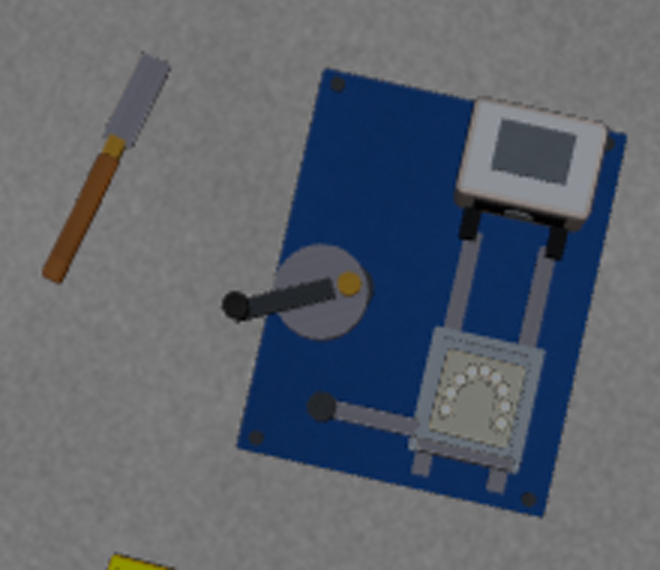

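The cam stands at about 2.06 rad and the fixture fit holds to about 2–3 mm. I'll push the post with the closed fingers' +x side, turning the tool with the lever. First comes the transit at height, turning counter-clockwise.

```bash
python3 -m handwheel '[[0,-53.3,0,-58.9,0,-1.5,0],[0,-53.3,0,-58.9,0,-1.5,0],[0,-53.3,0,-58.9,0,-1.5,0],[0,-53.3,0,-58.9,0,-1.5,0],[0,-53.3,0,-58.9,0,-1.5,0],[0,-53.3,0,-58.9,0,-1.5,0],[0,-53.3,0,-58.9,0,-1.5,0],[0,-53.3,0,-58.9,0,-1.5,0],[0,-53.3,0,-58.9,0,-1.5,0],[0,-53.3,0,-58.9,0,-1.5,0],[0,-53.3,0,-58.9,0,-1.5,0],[0,-53.3,0,-58.9,0,-1.5,0]]'
cat >> h.py <<'E'
f=np.load("fix.npz");th,o=float(f["th"]),f["o"]
Rf=np.array([[np.cos(th),-np.sin(th)],[np.sin(th),np.cos(th)]])
def goto(targets):
    """targets: (fixture x,y, z, push angle in fixture frame) -> rows from the measured pose"""
    s=observe();M=R.from_quat(s["tcp_rot"]).as_matrix();p=s["position"]
    y0=np.arctan2(M[1,0],M[0,0]);print("now t",round(s["t"],2),"fix",Rf.T@(p[:2]-o),p[2],"yaw(fix)",y0-th,"q6",s["joint_positions"][5],"F",s["force"].round(1),"tilt",M[2].round(3))
    for x,y,z,a in targets:
        w=np.r_[Rf@[x,y]+o,z];d=M.T@(w-p)*100
        da=(a+th-y0+np.pi)%(2*np.pi)-np.pi
        print(np.round(d,1).tolist(),"turn y",round(-da,2))
def arc(t,off,r=.075): # tool centre behind the post at cam angle t
    d=t-np.pi/2;return (.014+r*np.cos(t)-off*np.cos(d),.1+r*np.sin(t)-off*np.sin(d))
E
python3 - <<'E'
from h import *
goto([(*arc(2.06,.045),.2,.49)])
E
```

```text
t: 1.65
position: [0.5096, 0.091, 0.1998]
tcp_rot: [-0.576, 0.41, -0.41, 0.576]
force: [0.2, -0.8, 0.1]
opening: 0.0002
now t 1.65 fix [-0.06732915  0.10274225] 0.19979922254183585 yaw(fix) -1.0336966160679992 q6 -0.20550036842675717 F [ 0.2 -0.8  0.1] tilt [ 0. -1.  0.]
[-3.3, -0.0, 2.7] turn y -1.52
```

```bash
python3 -m handwheel '[[0,-3.3,0,2.7,0,-1.52,0],[0,-3.3,0,2.7,0,-1.52,0],[0,-3.3,0,2.7,0,-1.52,0],[0,-3.3,0,2.7,0,-1.52,0],[0,-3.3,0,2.7,0,-1.52,0],[0,-3.3,0,2.7,0,-1.52,0],[0,-3.3,0,2.7,0,-1.52,0],[0,-3.3,0,2.7,0,-1.52,0],[0,-3.3,0,2.7,0,-1.52,0],[0,-3.3,0,2.7,0,-1.52,0]]'
python3 - <<'E'
from h import *
goto([(*arc(2.06,.045),.048,.49)])
c=capture("top");im=c["img"][100:290,180:400];cv2.imwrite("pics/crop2.png",cv2.resize(im,None,fx=3,fy=3,interpolation=2))
E
```

```text
t: 2.9
position: [0.5239, 0.1289, 0.1996]
tcp_rot: [0.7, 0.099, -0.099, -0.7]
force: [-0.5, -0.3, 0.6]
opening: 0.0006
now t 2.9 fix [-0.06094743  0.14277506] 0.199642879351318 yaw(fix) 0.48321684607220045 q6 -1.6562015206589713 F [-0.5 -0.3  0.6] tilt [-0. -1.  0.]
[0.1, 15.2, 0.2] turn y -0.01
```

```bash
python3 -m handwheel '[[0,0,5,0,0,0,0],[0,0,10,0,0,0,0],[0,0,13.5,0,0,0,0],[0,0,15.2,0,0,0,0],[0,0,15.2,0,0,0,0]]'
python3 - <<'E'
from h import *
goto([(*arc(t,off),.048,t-np.pi/2) for t,off in((2.06,.025),(2.06,.018),(1.9,.018),(1.75,.018),(1.6,.018),(1.45,.018),(1.3,.018),(1.15,.018),(1.0,.018))])
c=capture("scene");im=c["img"][180:380,200:460];cv2.imwrite("pics/crop3.png",cv2.resize(im,None,fx=3,fy=3,interpolation=2))
E
```

```text
t: 3.58
position: [0.5233, 0.1288, 0.0469]
tcp_rot: [0.7, 0.099, -0.1, -0.7]
force: [-1.1, 0.9, 0.7]
opening: 0.0004
now t 3.58 fix [-0.06152327  0.1425037 ] 0.04691991855253915 yaw(fix) 0.4852135160783258 q6 -1.6581944123612207 F [-1.1  0.9  0.7] tilt [-0.002 -1.     0.   ]
[2.2, -0.1, 0.2] turn y -0.0
[2.9, -0.1, 0.2] turn y -0.0
[4.1, -0.1, 0.4] turn y 0.16
[5.2, -0.1, 0.4] turn y 0.31
[6.4, -0.1, 0.2] turn y 0.46
[7.5, -0.1, -0.1] turn y 0.61
[8.5, -0.1, -0.6] turn y 0.76
[9.5, -0.1, -1.2] turn y 0.91
[10.3, -0.1, -2.0] turn y 1.06
```

View pics/crop3.png

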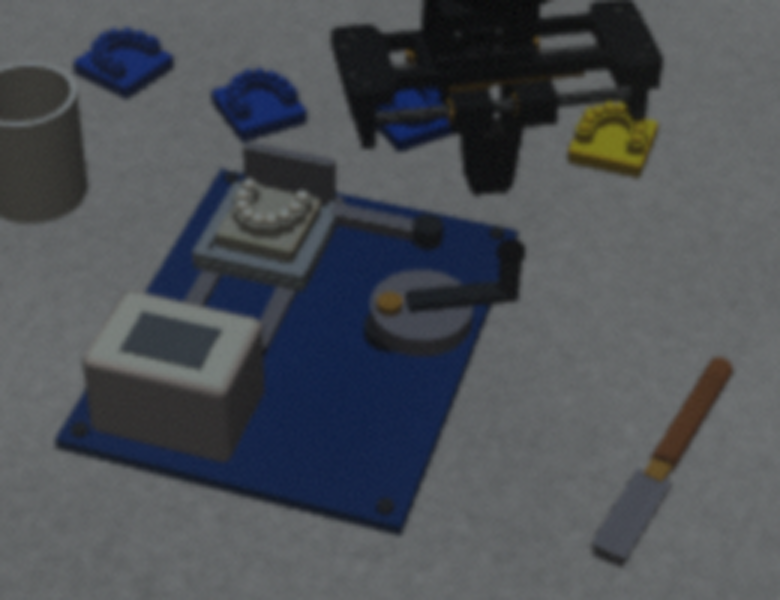

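The fingertips (crop 490,188) stand clear behind the post (510,245), with the roller and cast untouched. Pushing along the first part of the arc.

```bash
python3 -m handwheel '[[0,2.2,0,0.2,0,0,0],[0,2.9,0,0.2,0,0,0],[0,4.1,0,0.4,0,0.16,0],[0,5.2,0,0.4,0,0.31,0],[0,6.4,0,0.2,0,0.46,0],[0,7.5,0,-0.1,0,0.61,0],[0,8.5,0,-0.6,0,0.76,0],[0,9.5,0,-1.2,0,0.91,0],[0,10.3,0,-2.0,0,1.06,0],[0,10.3,0,-2.0,0,1.06,0]]'
python3 - <<'E'
from h import *
goto([(*arc(t,.018),.048,t-np.pi/2) for t in(1,.9,.75,.6,.45,.3,.2,.1,.05,0)])
c=capture("scene");im=c["img"][180:380,200:460];cv2.imwrite("pics/crop4.png",cv2.resize(im,None,fx=3,fy=3,interpolation=2))
E
```

```text
t: 4.88
position: [0.6299, 0.1383, 0.0492]
tcp_rot: [-0.654, 0.267, -0.268, 0.655]
force: [0.2, 0.2, 0.5]
opening: 0.0005
now t 4.88 fix [0.04095737 0.17333406] 0.04920996629316784 yaw(fix) -0.5732182728571806 q6 -0.6172166529824643 F [0.2 0.2 0.5] tilt [ 0.001 -1.     0.002]
[-0.1, 0.1, -0.1] turn y -0.0
[0.7, 0.1, 0.0] turn y 0.1
[1.8, 0.1, 0.1] turn y 0.25
[3.0, 0.1, -0.0] turn y 0.4
[4.1, 0.1, -0.3] turn y 0.55
[5.2, 0.1, -0.7] turn y 0.7
[5.8, 0.1, -1.1] turn y 0.8
[6.5, 0.1, -1.5] turn y 0.9
[6.8, 0.1, -1.8] turn y 0.95
[7.0, 0.1, -2.0] turn y 1.0
```

View pics/crop4.png

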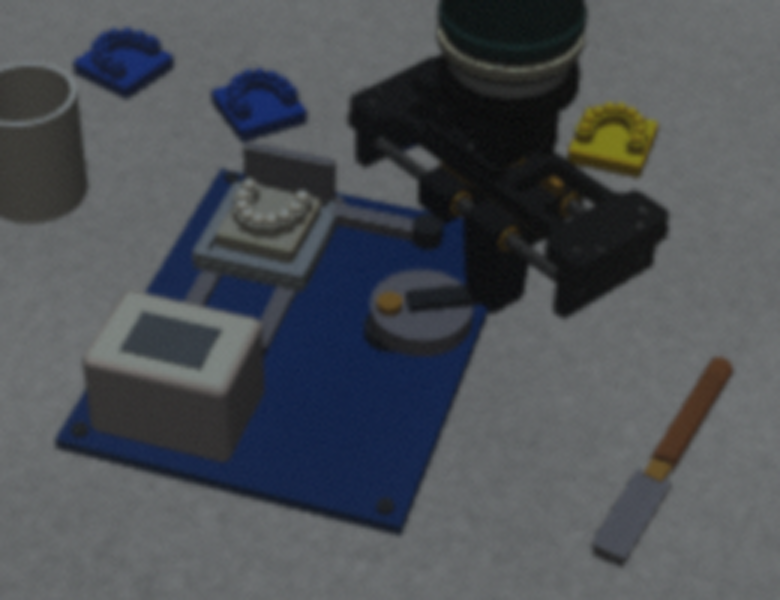

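The lever looks unmoved while the tool shows as past it, which disagrees. I'll check the geometry before going on.

Run:
```python
from h import *
s=observe();c=capture("scene");t=capture("top")
print("tcp px scene",proj(c,s["position"]),"top",proj(t,s["position"]))
for n,a in(("2.06",2.06),("1.0",1.0)):
    p=np.r_[Rf@[.014+.075*np.cos(a),.1+.075*np.sin(a)]+o,.072];print(n,proj(c,p),proj(t,p))
cv2.imwrite("pics/crop5.png",np.hstack([cv2.resize(t["img"][130:270,220:360],(560,560),interpolation=2)]))
```

```text
tcp px scene [363.33022495 293.62723706] top [264.06903797 172.41538163]
2.06 [368.61352874 261.38577327] [259.45633633 201.84575188]
1.0 [356.17220741 288.27114196] [269.69985173 164.48816242]
```

View pics/crop5.png

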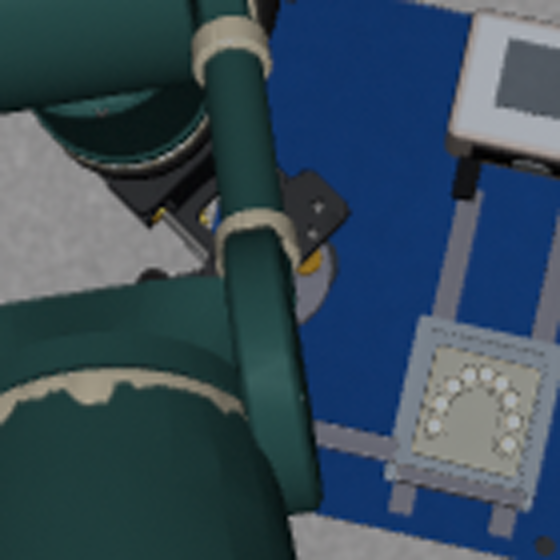

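Run:
```python
import bench
from h import *
print(getattr(bench,"hold_point_z",None),[n for n in dir(bench) if n[0]!='_'])
c=capture("scene")
for p,(u,v) in(((.5233,.1288,.0469),(363.3,242.7)),((.6299,.1383,.0492),(365,282.7))):
    print("pred",proj(c,p),"obs",u,v,[(dz,proj(c,np.array(p)+[0,0,dz]).round(1).tolist()) for dz in(.01,.02,.03)])
cv2.imwrite("pics/crop6.png",cv2.resize(c["img"][230:310,310:410],(800,600),interpolation=2)*2)
w=capture("wrist");cv2.imwrite("pics/w6.png",w["img"]);print("wrist tcp",proj(w,observe()["position"]))
```

```text
-0.0187 ['Unreachable', 'capture', 'hold_point_z', 'job_done', 'observe']
pred [361.15446864 255.58116978] obs 363.3 242.7 [(0.01, [361.4, 251.6]), (0.02, [361.6, 247.6]), (0.03, [361.8, 243.5])]
pred [363.2235849  293.76856411] obs 365 282.7 [(0.01, [363.5, 289.7]), (0.02, [363.7, 285.6]), (0.03, [364.0, 281.4])]
wrist tcp [315.42917404 266.22022364]
```

View pics/w6.png

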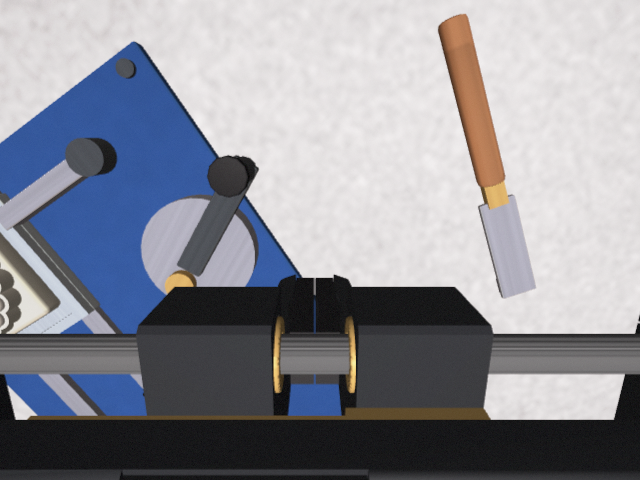

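In the wrist view the post cap is at (228,176), away from the fingers. In the scene view the real fingertips sit about 25 mm higher than the reported TCP, so they passed over the cap. I'll go back behind the post and descend further, checking as I go.

Run:
```python
from h import *
goto([(*arc(2.06,.047,.08),.1,.49)])
```

```text
now t 5.12 fix [0.03919235 0.17338287] 0.048035106496815055 yaw(fix) -0.5725019295355545 q6 -0.6170280319659941 F [-1.  -0.6 -0.2] tilt [-0. -1. -0.]
[-7.4, -5.2, -7.7] turn y -1.06
```

```bash
python3 -m handwheel '[[0,0,-5.2,0,0,0,0],[0,-7.4,-5.2,-7.7,0,-1.06,0],[0,-7.4,-5.2,-7.7,0,-1.06,0],[0,-7.4,-5.2,-7.7,0,-1.06,0],[0,-7.4,-5.2,-7.7,0,-1.06,0],[0,-7.4,-5.2,-7.7,0,-1.06,0],[0,-7.4,-5.2,-7.7,0,-1.06,0],[0,-7.4,-5.2,-7.7,0,-1.06,0],[0,-7.4,-5.2,-7.7,0,-1.06,0]]' && python3 -m handwheel '[[0,0,4,0,0,0,0],[0,0,6,0,0,0,0],[0,0,7,0,0,0,0],[0,0,7.8,0,0,0,0],[0,0,7.8,0,0,0,0]]'
python3 - <<'E'
from h import *
goto([(*arc(t,off,.077),.022,t-np.pi/2) for t,off in((2.06,.025),(2.06,.018),(1.9,.018),(1.75,.018),(1.6,.018),(1.45,.018),(1.3,.018),(1.15,.018),(1.0,.018))])
c=capture("scene");s=observe()["position"];print([proj(c,s+[0,0,d]) for d in(0,.025)])
w=capture("wrist")
cv2.imwrite("pics/crop7.png",np.hstack([cv2.resize(c["img"][210:300,320:410],(400,400),interpolation=2),cv2.resize(w["img"][100:420,160:480],(400,400))]))
E
```

```text
t: 6.25
position: [0.5216, 0.1356, 0.0998]
tcp_rot: [-0.7, -0.099, 0.099, 0.7]
force: [-0.7, 0.4, -0.9]
opening: 0.0004
t: 6.88
position: [0.5218, 0.1355, 0.0218]
tcp_rot: [0.7, 0.1, -0.1, -0.7]
force: [-1.0, 0.4, -0.1]
opening: 0.0005
now t 6.88 fix [-0.06429375  0.14880729] 0.021771746762734773 yaw(fix) 0.48570698053640304 q6 -1.6459361265118437 F [-1.   0.4 -0.1] tilt [-0. -1.  0.]
[2.1, -0.0, -0.3] turn y -0.0
[2.8, -0.0, -0.3] turn y -0.0
[4.1, -0.0, -0.1] turn y 0.16
[5.3, -0.0, -0.1] turn y 0.31
[6.4, -0.0, -0.3] turn y 0.46
[7.6, -0.0, -0.6] turn y 0.61
[8.6, -0.0, -1.1] turn y 0.76
[9.6, -0.0, -1.8] turn y 0.91
[10.5, -0.0, -2.6] turn y 1.06
[array([364.13496349, 265.09491008]), array([364.73439555, 255.33028143])]
```

View pics/crop7.png

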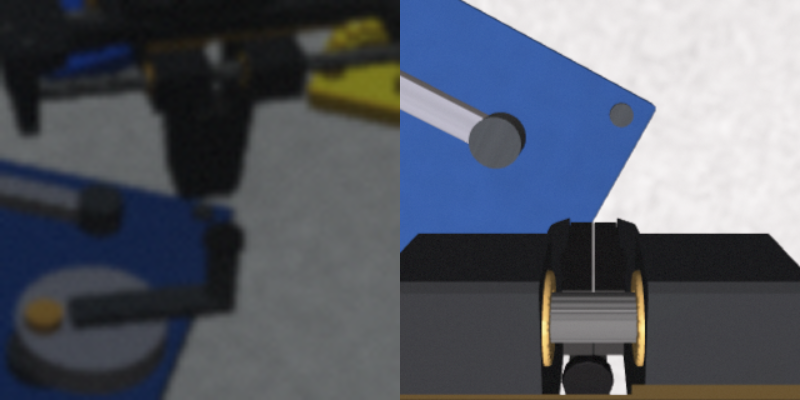

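The tip is seen at about (366,254), so its true height is about 50 mm, 28 mm above the reported TCP. In the wrist view the post sits right in front of the fingers, centred. Pushing now, 3 mm lower.

```bash
python3 -m handwheel '[[0,2.1,0.3,-0.3,0,0,0],[0,2.8,0.3,-0.3,0,0,0],[0,4.1,0.3,-0.1,0,0.16,0],[0,5.3,0.3,-0.1,0,0.31,0],[0,6.4,0.3,-0.3,0,0.46,0],[0,7.6,0.3,-0.6,0,0.61,0]]'
python3 - <<'E'
from h import *
goto([(*arc(t,.018,.077),.019,t-np.pi/2) for t in(1.45,1.3,1.15,1,.9,.75,.6,.45,.3,.2,.1,0)])
c=capture("scene");w=capture("wrist")
cv2.imwrite("pics/crop8.png",np.hstack([cv2.resize(c["img"][210:300,320:410],(400,400),interpolation=2),cv2.resize(w["img"][100:420,160:480],(400,400))]))
E
```

```text
t: 7.72
position: [0.5949, 0.1506, 0.0187]
tcp_rot: [0.698, -0.118, 0.116, -0.697]
force: [-3.4, -1.8, -0.3]
opening: 0.0006
now t 7.72 fix [0.00425562 0.17833167] 0.01865599604224351 yaw(fix) -0.1289356688948448 q6 -1.0315536677115755 F [-3.4 -1.8 -0.3] tilt [-0.003 -1.    -0.002]
[0.1, -0.0, 0.0] turn y -0.01
[1.3, -0.0, 0.2] turn y 0.14
[2.5, -0.0, 0.2] turn y 0.29
[3.6, -0.0, 0.1] turn y 0.44
[4.4, -0.0, -0.1] turn y 0.54
[5.5, -0.0, -0.6] turn y 0.69
[6.5, -0.1, -1.2] turn y 0.84
[7.4, -0.1, -1.9] turn y 0.99
[8.2, -0.1, -2.8] turn y 1.14
[8.7, -0.1, -3.5] turn y 1.24
[9.1, -0.1, -4.1] turn y 1.34
[9.4, -0.1, -4.9] turn y 1.44
```

View pics/crop8.png

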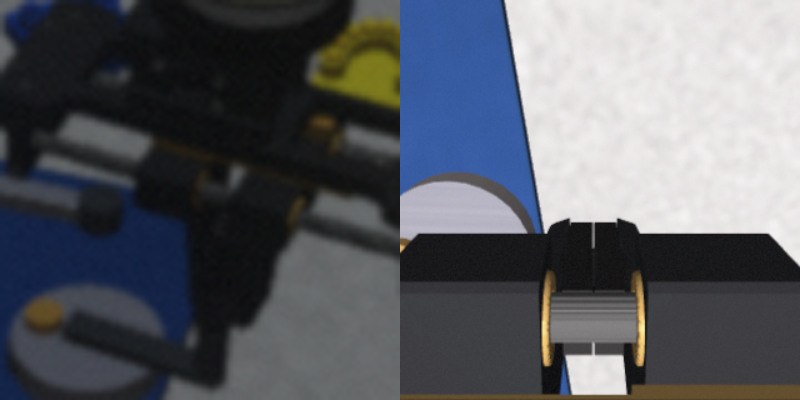

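The lever is turning: the scene crop shows the post at (210,370) directly ahead of the fingertips, and the force is about 3.8 N. Continuing the arc to 0.1 before looking.

```bash
python3 -m handwheel '[[0,1.3,0,0.2,0,0.14,0],[0,2.5,0,0.2,0,0.29,0],[0,3.6,0,0.1,0,0.44,0],[0,4.4,0,-0.1,0,0.54,0],[0,5.5,0,-0.6,0,0.69,0],[0,6.5,0,-1.2,0,0.84,0],[0,7.4,0,-1.9,0,0.99,0],[0,8.2,0,-2.8,0,1.14,0],[0,8.7,0,-3.5,0,1.24,0],[0,9.1,0,-4.1,0,1.34,0],[0,9.1,0,-4.1,0,1.34,0]]'
python3 - <<'E'
from h import *
goto([(*arc(t,.018,.077),.019,t-np.pi/2) for t in(.1,0,-.05)])
c=capture("scene");w=capture("wrist")
for a in(.3,.2,.1,0):print(a,proj(c,np.r_[Rf@[.014+.075*np.cos(a),.1+.075*np.sin(a)]+o,.072]).round(1))
print("piv",proj(c,np.r_[Rf@[.014,.1]+o,.036]))
cv2.imwrite("pics/crop9.png",np.hstack([cv2.resize(c["img"][240:340,300:400],(400,400),interpolation=2),cv2.resize(w["img"][100:420,160:480],(400,400))]))
E
```

```text
t: 9.2
position: [0.6678, 0.0832, 0.0183]
tcp_rot: [-0.477, 0.524, -0.522, 0.476]
force: [-2.3, 1.9, 0.0]
opening: 0.0001
now t 9.2 fix [0.08923508 0.12701331] 0.018334541072327813 yaw(fix) -1.4615711565230753 q6 0.1792780236791983 F [-2.3  1.9  0. ] tilt [-0.001 -1.    -0.003]
[0.1, -0.1, -0.1] turn y 0.01
[0.9, -0.1, 0.1] turn y 0.11
[1.3, -0.1, 0.1] turn y 0.16
0.3 [328.5 295.1]
0.2 [324.1 294.9]
0.1 [319.8 294.4]
0 [315.6 293.7]
piv [328.28009269 280.69882001]
```

View pics/crop9.png

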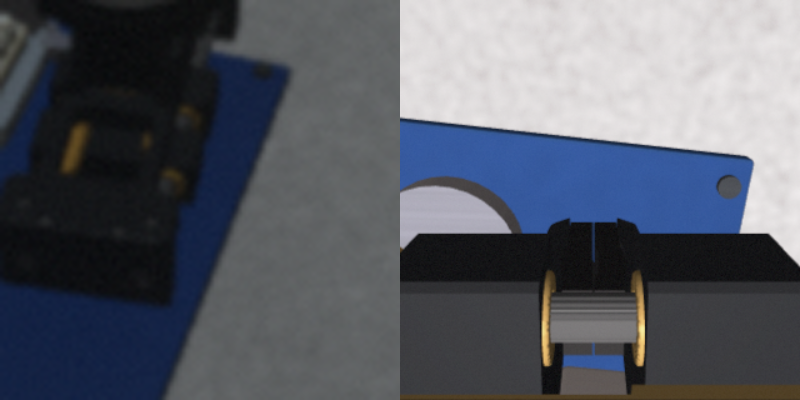

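The wrist view shows the disc's far edge and the fixture's far corner, and the arm hides the post. Nominal cam angle is about 0.1. I'll push 7 mm more, back off, rise and measure.

```bash
python3 -m handwheel '[[0,0.5,0,0,0,0.05,0],[0,0.8,0,0,0,0.1,0],[0,0.8,0,0,0,0.1,0],[0,-1.5,0,0,0,0.1,0],[0,-4,0,0,0,0.1,0],[0,-4,-5,0,0,0.1,0],[0,-4,-11,0,0,0.1,0],[0,-4,-14,0,0,0.1,0]]'
python3 - <<'E'
from h import *
goto([(-.15,0,.16,0.0)])
E
```

```text
t: 10.3
position: [0.6757, 0.1252, 0.1638]
tcp_rot: [0.447, -0.545, 0.547, -0.451]
force: [0.5, -0.6, -0.4]
opening: 0.0004
now t 10.3 fix [0.08848292 0.16974489] 0.1637711588880168 yaw(fix) -1.5615317211761597 q6 0.34056083027229905 F [ 0.5 -0.6 -0.4] tilt [-0.002 -1.     0.006]
[16.8, 0.2, -24.0] turn y -1.56
```

```bash
python3 -m handwheel '[[0,16.8,0,-21.5,0,-1.56,0],[0,16.8,0,-21.5,0,-1.56,0],[0,16.8,0,-21.5,0,-1.56,0],[0,16.8,0,-21.5,0,-1.56,0],[0,16.8,0,-21.5,0,-1.56,0],[0,16.8,0,-21.5,0,-1.56,0],[0,16.8,0,-21.5,0,-1.56,0],[0,16.8,0,-21.5,0,-1.56,0],[0,16.8,0,-21.5,0,-1.56,0],[0,16.8,0,-21.5,0,-1.56,0],[0,16.8,0,-21.5,0,-1.56,0]]'
python3 - <<'E'
from h import *
c=capture("scene");w=capture("top")
for a in(.3,.2,.1,0,-.1):
  p=np.r_[Rf@[.014+.075*np.cos(a),.1+.075*np.sin(a)]+o,.072];print(a,proj(c,p).round(1),proj(w,p).round(1))
print("piv",proj(c,np.r_[Rf@[.014,.1]+o,.036]),"plate back top corners",[proj(c,np.r_[Rf@[-.085,y]+o,.06]).round(1) for y in(.032,-.032)])
goto([(-.125,0,.16,0),(-.125,0,.008,0.0),(-.094,0,.008,0)])
cv2.imwrite("pics/crop10.png",np.hstack([cv2.resize(c["img"][200:340,240:380],(560,560),interpolation=2),cv2.resize(w["img"][130:270,250:310],(240,560),interpolation=2)]))
E
```

```text
t: 11.68
position: [0.43, 0.0005, 0.1591]
tcp_rot: [-0.703, 0.073, -0.073, 0.703]
force: [-0.7, -0.8, 0.4]
opening: 0.0002
0.3 [328.5 295.1] [293.7 153.6]
0.2 [324.1 294.9] [297.5 153.4]
0.1 [319.8 294.4] [301.3 153.7]
0 [315.6 293.7] [305.1 154.3]
-0.1 [311.6 292.6] [308.8 155.3]
piv [328.28009269 280.69882001] plate back top corners [array([310.3, 232. ]), array([280. , 225.9])]
now t 11.78 fix [-0.12712282 -0.00223884] 0.15895428431973058 yaw(fix) -0.003942338467065903 q6 -1.42163374394835 F [-0.2  0.9 -0.1] tilt [ 0. -1.  0.]
[0.2, -0.1, 0.2] turn y -0.0
[0.2, 15.1, 0.2] turn y -0.0
[3.3, 15.1, 0.2] turn y -0.0
```

View pics/crop10.png

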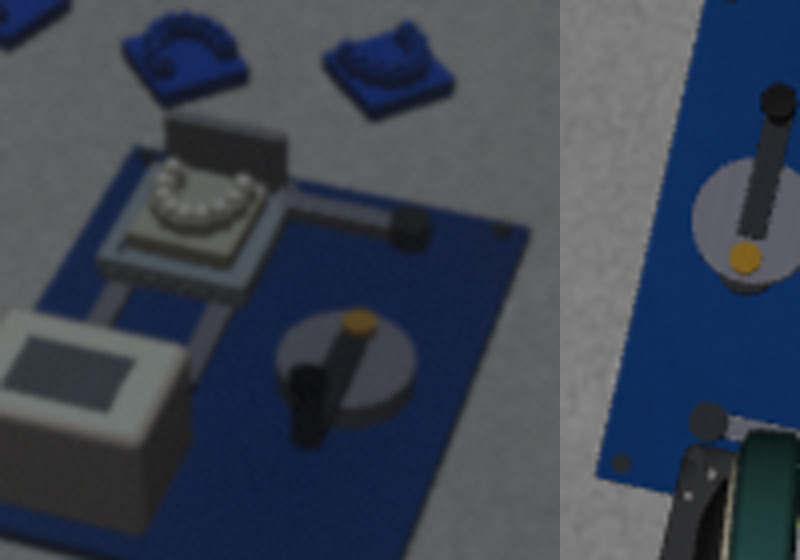

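The cap is at (304.5,155.8) in the top view and (317,294) in the scene view, and both give a cam angle of about 0.02–0.03. The carriage is still back and the cast is seated. I'll descend behind the push plate and push.

```bash
python3 -m handwheel '[[0,0,5,0.2,0,0,0],[0,0,10,0.2,0,0,0],[0,0,13.5,0.2,0,0,0],[0,0,14.7,0.2,0,0,0],[0,0,14.7,0.2,0,0,0],[0,1.5,14.7,0.2,0,0,0],[0,2.3,14.7,0.2,0,0,0],[0,2.9,14.7,0.2,0,0,0],[0,3.5,14.7,0.2,0,0,0],[0,4.0,14.7,0.2,0,0,0],[0,4.5,14.7,0.2,0,0,0]]'
python3 - <<'E'
from h import *
goto([(-.034,0,.012,0)])
c=capture("scene");cv2.imwrite("pics/crop11.png",cv2.resize(c["img"][200:340,240:380],(560,560),interpolation=2))
b=c["img"][248:268,338:350]
for d in(0,.01,.02,.03):print(d,"roller px",proj(c,np.r_[Rf@[-.07+d,.1]+o,.033]).round(1))
g=cv2.cvtColor(c["img"],6);print(g[245:275:3,325:352:3])
E
```

```text
t: 13.15
position: [0.4741, -0.0075, 0.0117]
tcp_rot: [-0.703, 0.073, -0.073, 0.703]
force: [-1.4, -0.3, 1.9]
opening: 0.0006
now t 13.15 fix [-0.08228102 -0.00083768] 0.011692528199653815 yaw(fix) -0.004053906274321006 q6 -1.4323891864654912 F [-1.4 -0.3  1.9] tilt [-0.001 -1.    -0.   ]
[4.8, -0.0, 0.1] turn y -0.0
0 roller px [340.9 253.9]
0.01 roller px [339.5 257.1]
0.02 roller px [338.  260.3]
0.03 roller px [336.6 263.6]
[[99 97 96 96 96 96 97 97 96]
 [36 45 58 80 87 96 95 95 96]
 [33 33 33 35 33 37 46 62 81]
 [35 34 33 35 33 32 34 37 33]
 [68 63 50 46 33 31 34 32 33]
 [47 59 67 61 32 31 31 32 35]
 [35 32 35 34 23 23 24 32 33]
 [33 34 33 31 19 21 22 34 33]
 [33 34 35 31 34 33 33 33 34]
 [32 34 31 32 35 35 32 34 33]]
```

The roller has moved forward by about 10 mm and the contact force is about 1.5–2 N. Continuing to the stop, slowly at the end.

```bash
python3 -m handwheel '[[0,0.8,0,0.1,0,0,0],[0,1.6,0,0.1,0,0,0],[0,2.4,0,0.1,0,0,0],[0,3.1,0,0.1,0,0,0],[0,3.7,0,0.1,0,0,0],[0,4.2,0,0.1,0,0,0],[0,4.5,0,0.1,0,0,0],[0,4.7,0,0.1,0,0,0],[0,4.9,0,0.1,0,0,0],[0,4.9,0,0.1,0,0,0]]'
python3 - <<'E'
from h import *
goto([(-.034,0,.012,0)])
E
```

```text
t: 14.45
position: [0.5166, -0.0153, 0.0116]
tcp_rot: [-0.703, 0.077, -0.069, 0.704]
force: [-18.7, 3.2, 14.4]
opening: 0.0002
now t 14.45 fix [-3.90765981e-02  5.14362883e-05] 0.011594714688988816 yaw(fix) -0.004328425440595085 q6 -1.443349464906551 F [-18.7   3.2  14.4] tilt [-0.012 -1.    -0.   ]
[0.5, -0.0, -0.0] turn y -0.0
```

It has reached a firm stop: 19 N, with the TCP at fixture x −39 mm. I'll back off, rise clear and check.

```bash
python3 -m handwheel '[[0,-0.5,0,0,0,0,0],[0,-2.5,0,0,0,0,0],[0,-6,0,0,0,0,0],[0,-7,-5,0,0,0,0],[0,-7,-11,0,0,0,0],[0,-7,-15,0,0,0,0],[0,-7,-15,0,0,0,0],[0,-7,-15,0,0,0,0]]'
python3 - <<'E'
from h import *
goto([])
c=capture("scene");t=capture("top")
for d in(.05,.055,.06):print(d,"roller",proj(c,np.r_[Rf@[-.07+d,.1]+o,.033]).round(1),"plate L top rear",proj(c,np.r_[Rf@[-.085+d,.032]+o,.06]).round(1),"R",proj(c,np.r_[Rf@[-.085+d,-.032]+o,.06]).round(1),"top roller",proj(t,np.r_[Rf@[-.07+d,.1]+o,.033]).round(1))
cv2.imwrite("pics/crop12.png",np.hstack([cv2.resize(c["img"][220:320,250:350],(500,500),interpolation=2),cv2.resize(t["img"][140:240,280:340],(300,500),interpolation=2)]))
E
```

```text
t: 15.45
position: [0.4542, -0.0021, 0.1618]
tcp_rot: [-0.703, 0.072, -0.073, 0.703]
force: [-0.1, -1.1, -0.4]
opening: 0.0004
now t 15.45 fix [-0.10280702  0.00042405] 0.16176470214713606 yaw(fix) -0.00402551287789743 q6 -1.423712372758263 F [-0.1 -1.1 -0.4] tilt [ 0.001 -1.     0.   ]
0.05 roller [333.6 270.2] plate L top rear [302.1 247.4] R [270.9 241. ] top roller [293.6 210.5]
0.055 roller [332.8 271.9] plate L top rear [301.2 249. ] R [270.  242.5] top roller [294.1 208.1]
0.06 roller [332.  273.6] plate L top rear [300.3 250.7] R [269.  244.1] top roller [294.7 205.7]
```

View pics/crop12.png

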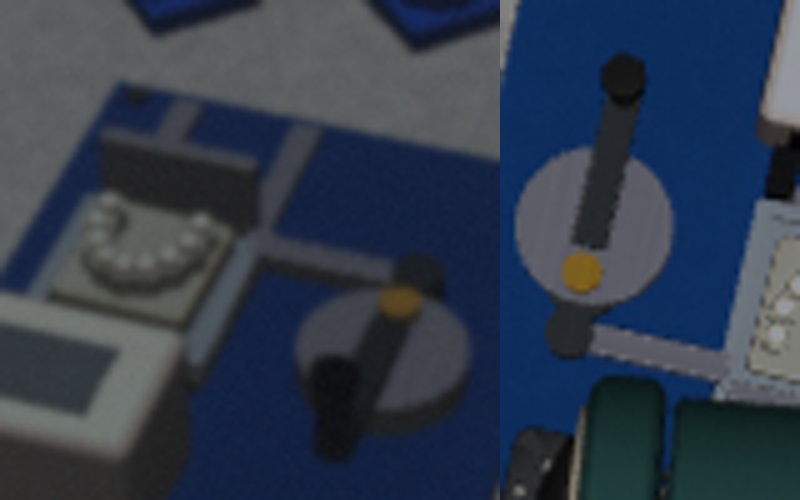

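The roller is at (294,206) in the top view against a predicted (294.7,205.7) for 60 mm, and the post is still straight ahead. The cast is seated in its tray. I'll measure the roller-to-bolt gap, which should be 24 mm at home, and the cam angle numerically.

Run:
```python
from h import *
def meas(im,c,roi,tag):
    hsv=cv2.cvtColor(im,cv2.COLOR_BGR2HSV)
    x0,x1,y0,y1=(280,310,180,210)
    m=cv2.inRange(hsv,(8,120,70),(30,255,255))[y0:y1,x0:x1];v,u=np.nonzero(m);b=np.r_[u.mean()+x0,v.mean()+y0]
    x0,x1,y0,y1=roi
    p=im[y0:y1,x0:x1].astype(int);m=(p.max(2)<75)&(p.max(2)-p.min(2)<14);n,l,st,ce=cv2.connectedComponentsWithStats(m.astype(np.uint8))
    k=1+st[1:,4].argmax();r=ce[k]+[x0,y0]
    P=Rf.T@(ray(c,*b,.036)[:2]-ray(c,*r,.030)[:2]);print(tag,"bolt",b,"roller",r,"area",st[k,4],"gap fix mm",P*1000)
t=capture("top")
meas(cv2.imread("pics/top0.png"),t,(280,294,229,243),"start")
meas(t["img"],t,(286,301,200,214),"now")
```

```text
start bolt [295.9787234  194.17021277] roller [287.08823529 235.13235294] area 68 gap fix mm [84.07077541  0.45597021]
now bolt [295.9787234  194.17021277] roller [294.17777778 205.08888889] area 90 gap fix mm [21.72152655  0.97031667]
```

The gap was 84.1 mm at the start (nominal 84). It is now 21.7 mm, with the blob slightly enlarged by the cam's shadow, against 24 mm nominal. That puts the carriage at its end stop, so I'm handing in.

```bash
python3 -c "
from bench import *
print(observe()['joint_velocities'].round(3));print(job_done())"
```

```text
[-0.001  0.005 -0.001 -0.     0.005 -0.   ]
the job is handed in; nothing more can be done
None
```

I turned the cam to its low point by pushing the lever post, then pushed the carriage forward by its rear plate to its end stop. I then moved clear and handed the job in at about 15.5 s; no verdict was reported.

**Last checks:**
- **Cam:** it read about 0.02–0.03 rad in both the top and scene cameras before the carriage push. In the last picture, taken after the push, the lever is still straight ahead.
- **Carriage:** it met a firm stop at about 19 N. The roller-to-bolt gap went from 84.1 mm to 21.7 mm, so about 62 mm of travel give or take 2 mm, against 60 mm nominal.
- **Cast:** it looks flat in its tray in the last picture.
- **Robot:** the gripper was clear, about 16 cm above the bench, with near-zero force. I did not re-measure the mug, jar and spatula, but the moves stayed away from them.

**What failed or disagreed:**
- **Missed first pass:** my first pass at the post went over its cap without moving the lever. The cameras showed the closed fingertips about 28 mm higher than the reported TCP, so I lowered the tool and repeated the push.
- **Travel from the TCP:** working it out from the TCP position at the stop gave only 55–58 mm, using an estimated finger thickness and a fixture fit good to about 3 mm. I trusted the camera gap and the firm stop instead.

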